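# Book a jar in at the carousel's stock reader

## Task

Book the jar with the knobbed lid in at the stock reader: on the key block press the square key, then the small round key, then the large round key, each fully down and one at a time, letting each come up before the next. Then take that jar by its knob and turn the carousel until the jar squarely faces the reader at the front of the carousel's base, and finish while still gripping the knob, holding the carousel still there for the scan. Leave the bento boxes, soy dish, skewer holder and spatula where they are.

Things in the scene. Friction and masses are not known exactly. Their poses are not given: they have to be found in the camera images.
- carousel: fixed round base (grey plastic, 210 mm across); origin on the bench on the turning axis, z up. Its own -x is the FRONT: there a tongue carries the stock reader, a grey block 60 mm wide, 26 mm deep, 65 mm high, its centre 158 mm from the axis, with a dark window facing the axis. The front points roughly to the robot, its yaw varies
- table_centre (a point): centre of the turntable's top, on the axis, 30 mm above the bench: a steel disc 236 mm across with a thin centre post with a ball (top at 87 mm) and five white jars 60 mm across with wooden lids, 72 degrees apart, their centres 80 mm from the axis, clipped in so that they cannot come off
- turntable (a joint): angle of the turntable, rad, no stops: 0 (or any whole turn) when the knobbed jar is at the front, growing counterclockwise seen from above. Turns freely both ways against slight friction (about 0.05 N m) and stays where it is left
- knob_jar: the jar to present, the only one with a knob: origin at the centre of its underside, 30 mm above the bench, 80 mm from the axis; jar 60 mm across, top of its flat lid 115 mm above the bench, on it an upright round wooden knob 24 mm across and 35 mm high. Other jars: flat lids, tops at 115 or 100 mm. The knob is fixed to the jar; being round it can turn within a grip
- knob_top (a point): centre of the top face of the knob, 150 mm above the bench
- front_point (a point): fixed point of the base, 80 mm from the axis straight towards the reader and 150 mm above the bench: where the centre of the knob's top lies when the jar squarely faces the reader
- key_block: the reader's fixed key block beside the carousel: grey slab 80 mm (own x) by 190 mm (own y) by 30 mm high, origin at the centre of its underside; three white plastic keys in a row along its y, 57 mm apart, in an order that varies
- square_key_top (a point): centre of the top face of the square key, 30 mm by 30 mm; it stands 51 mm above the bench when up; the cap stands 11 mm proud of its black rim
- small_key_top (a point): centre of the top face of the small round key, 18 mm across; it stands 51 mm above the bench when up; the cap stands 11 mm proud of its black rim
- large_key_top (a point): centre of the top face of the large round key, 38 mm across; it stands 51 mm above the bench when up; the cap stands 11 mm proud of its black rim
- square_key (a joint): m of travel: 0 up, 0.006 fully down; spring key, starts to move at 1.5 N and is fully down at 5 N; counts as pressed beyond 0.0045, springs back up when let go
- small_key (a joint): m of travel: 0 up, 0.006 fully down; spring key, starts to move at 1.5 N and is fully down at 5 N; counts as pressed beyond 0.0045, springs back up when let go
- large_key (a joint): m of travel: 0 up, 0.006 fully down; spring key, starts to move at 1.5 N and is fully down at 5 N; counts as pressed beyond 0.0045, springs back up when let go
- bento: bystander: two white plastic bento tiers with a lid, 124 x 184 x 108 mm, loose, origin at the centre of the underside
- soy_dish: bystander: white ceramic dish, 90 mm across, 22 mm high, loose, origin at the centre of the underside
- skewer_holder: bystander: bamboo cup 72 mm across, 100 mm high, with skewers up to 185 mm high, loose, origin at the centre of the underside
- spatula: bystander: spatula lying flat, 260 mm long along its own x, loose

How it is judged:
By the outcome, as a careful person would: the job done as asked, in the order asked, and still so for the second after the job is handed in, while the arm keeps its last pose, push and grip.
It also fails if it takes over 61 s, if anything falls off the work surface, if the arm or the gripper's body presses on something with over 40 N, if the wrist force passes 120 N, or if a joint passes its speed limit or range.

## Robot

A 7-joint arm with a two-finger parallel gripper is mounted at the origin on the work surface. World frame = base frame: x ahead of the robot, y to its left, z up, the work surface at z = 0. Lengths are in m, angles in rad, forces in N, time in s.
With the tool pointing down it reaches from about 0.4 to 0.9 m from the base axis. Payload 5.5 kg.
Tool frame: the origin (TCP) lies at the centre of the arm's flange, where the gripper is bolted on; the fingertips stand 173 mm ahead of it and the grasp point (between the pads) lies 155 mm ahead of it; z points along the fingers, y is the line along which they close (so a half turn about z gives the same grasp; the last joint's range is limited). The gripper opens to 85 mm and grips with 20 to 120 N. Pads are 22 mm wide; open, the fingers measure 114 mm over their backs; the gripper's body (76 mm by 85 mm) begins 54 mm behind the grasp point. The pads swing forward as they close: fully open they stand 13 mm farther back than shut.
Start: joints at [1.505, 0.501, -0.427, 1.55, 0.221, 1.138, -0.21], TCP at [0.21, -0.615, 0.405] pointing down, gripper open.
Joint ranges: [-2.88, 2.88], [-0.31, 2.03], [-1.54, 1.56], [0.2, 2.42], [-1.41, 4.55], [0.19, 2.02], [-2.57, 2.57]. Speed limits (rad/s): [2.57, 2.57, 3.14, 3.14, 3.14, 3.14, 3.14].

## Interface

Orientations are given as a 3x3 rotation matrix whose columns are the frame's x, y, z axes.
In Python, from station import r, viewer, workorder gives the robot as it stands.
- The arm moves only by the shell command python3 -m inch 'ROWS' [FORCE]. ROWS is JSON, a list of rows, each a list of 7 numbers: the closure in counts, from 0 (fully open) to 255 (shut), then the shift along the tool's x, y, z in m, then the turn, a rotation vector about the tool's x, y, z in degrees. In form: [[gripper, x, y, z, wx, wy, wz], ...]. A call has 1 to 20 rows; each row is the pose to reach, as a shift and turn from the pose commanded when the call began, along the tool's axes at that moment; what a row does not reach only later rows make up. A row lasts 1/12 s, in which the tool goes at most 41.7 mm and 7.16 degrees, less where a joint would pass 70% of its speed; a pose out of reach is approached as far as the arm can. A call with a gripper value outside its range is refused whole. The fingers move at their own pace and stop on an object; FORCE is the grip in N (left out, the last holds). Time passes only in rows, so rows that repeat a pose let the fingers close. It gives the time, the measured TCP pose, the force, the opening and the grip force at its end, in the units of the state.
- r.get_obs(): the state, without advancing time (a new reading comes with each control period).
- viewer.grab_frame(name): name is "scene" or "side" or "wrist"; returns a dict with "pixels" (480x640x3 uint8, blue, green, red), "mtx" (3x3 intrinsics, pixels), "rvec" (rotation vector, rad) and "tvec" (3), from world to camera coordinates, as OpenCV has them; the wrist camera has in their place "hand_eye" (4x4, takes a point from camera to tool coordinates, whose origin is the TCP and whose axes are the flange's). Camera axes: x right, y down, z forward; pixel columns grow to the right and rows downward; lengths in m; the calibration is good to about 2 mm. A picture is of the moment at which its call begins: read the wrist's pose just before it. There is no depth.
- workorder.close_job(): hands the job in; it is judged then, once.
The state is a dict: "time_s": time; "qpos": joint angles; "joint_velocities": joint speeds; "joint_torque": joint torques, N m; "eef_pos": TCP position; "orientation": TCP orientation; "contact_force": force on the tool from outside, world axes, zero at the start; "wrist_torque": the same for the moment, N m; "gripper_width": opening from 0.0 (shut) to 1.0 (fully open); "grip_force": force on a finger pad.
Only numpy, scipy, OpenCV 4.12 (cv2) and the standard library are available. Lean on these libraries where they do the work, as an engineer would, in place of code of your own. Each camera call takes 0.05 s, during which the arm holds its last target. There are 200 camera calls.

## Working session

There is one attempt and no reset: what is moved stays moved. The work goes in short steps, Python scripts to look and compute and a shell command to move; the robot and the scene stay as the last step left them, time stands still between calls to the robot, and variables do not carry over. Pictures are saved under pics/ and viewed, at most 10 in all, crops included, and the job is handed in when it is done.

```bash
mkdir -p pics; ls; python3 - <<'E'
from station import r, viewer
import cv2,pickle
print(r.get_obs())
for n in("scene","side"):
    f=viewer.grab_frame(n); cv2.imwrite(f"pics/{n}0.png",f["pixels"]); pickle.dump(f,open(f"pics/{n}.pkl","wb"))
    print(n,f["mtx"],f["rvec"],f["tvec"])
E
```

```text
pics
{'time_s': 0.0, 'qpos': array([ 1.50518696,  0.50189503, -0.42679603,  1.55148701,  0.22079879,
        1.13827795, -0.21031737]), 'joint_velocities': array([ 9.98656345e-04,  4.28510012e-04,  3.12595383e-05, -4.51119275e-04,
       -2.16683558e-03, -1.38108505e-04, -3.87464933e-04]), 'joint_torque': array([ 3.52261486e-04, -5.69505465e+01, -5.81602201e+00, -2.80939937e+01,
        1.06579077e-02,  1.19425287e-02, -5.30640875e-06]), 'eef_pos': array([ 0.20972943, -0.61484953,  0.40361444]), 'orientation': array([[ 9.46411822e-01,  3.22961820e-01, -5.70439039e-04],
       [ 3.22962313e-01, -9.46409867e-01,  1.92576764e-03],
       [ 8.20802867e-05, -2.00679958e-03, -9.99997983e-01]]), 'contact_force': array([ 0.58868916,  0.34355449, -0.70622136]), 'wrist_torque': array([0.02314074, 0.0052361 , 0.04513347]), 'grip_force': 0.0, 'gripper_width': 0.9993129856848556}
scene [[474.56425822   0.         317.94830248]
 [  0.         474.56425822 230.76548453]
 [  0.           0.           1.        ]] [ 2.44665763  0.76090821 -0.25569554] [-0.39102838 -0.24478533  1.58171254]
side [[489.13367186   0.         309.03651382]
 [  0.         489.13367186 234.47980085]
 [  0.           0.           1.        ]] [ 0.75129156 -2.43363802  1.31915617] [0.40872214 0.28263264 0.81874492]
```

View pics/scene0.png

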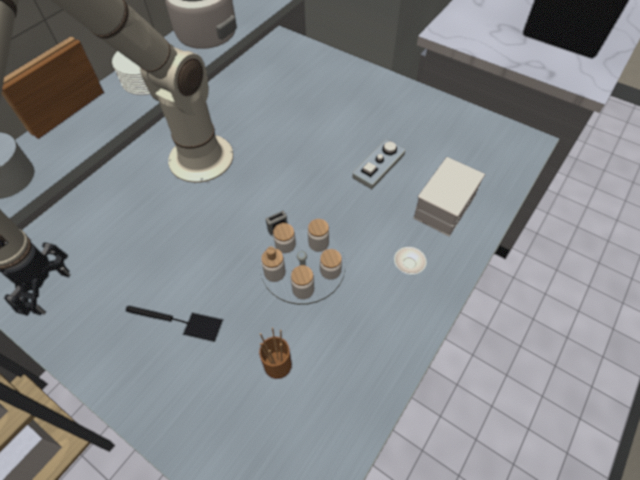

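View pics/side0.png

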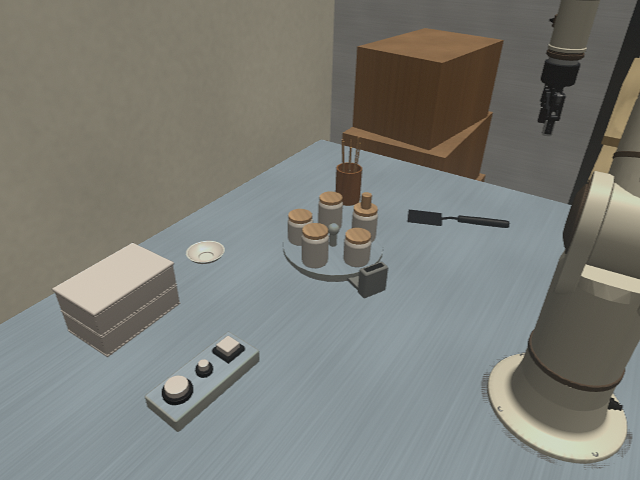

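The scene picture shows the keys at about (369,169) square, (380,158) small and (389,147) large, with the knob at (271,250). The side picture has the keys at (229,345), (204,365) and (177,385), and the knob at (367,196). I'll enlarge both.

```bash
python3 - <<'E'
import cv2,numpy as np
s=cv2.imread("pics/scene0.png");d=cv2.imread("pics/side0.png")
def c(im,x,y,w,h,k): return cv2.resize(im[y:y+h,x:x+w],None,fx=k,fy=k,interpolation=cv2.INTER_CUBIC)
# scene: keys 350..415 x130..190 ; carousel 255..355 x 205..305
a=np.hstack([c(s,350,130,60,75,6),c(s,255,208,100,75,4.4*75/75) if 0 else cv2.resize(s[208:308,255:355],(440,450),interpolation=cv2.INTER_CUBIC)])
cv2.imwrite("pics/c1.png",a)
cv2.imwrite("pics/c2.png",c(d,140,325,125,100,6))
cv2.imwrite("pics/c3.png",c(d,275,185,130,115,5))
E
```

```text
(no output)
```

View pics/c1.png

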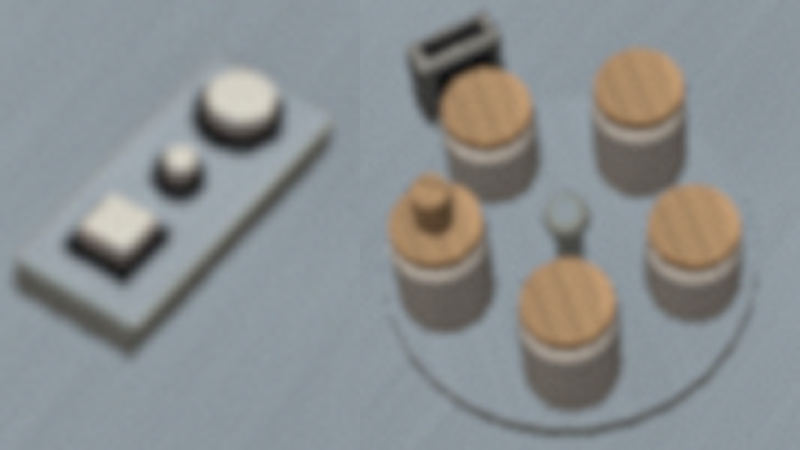

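View pics/c2.png

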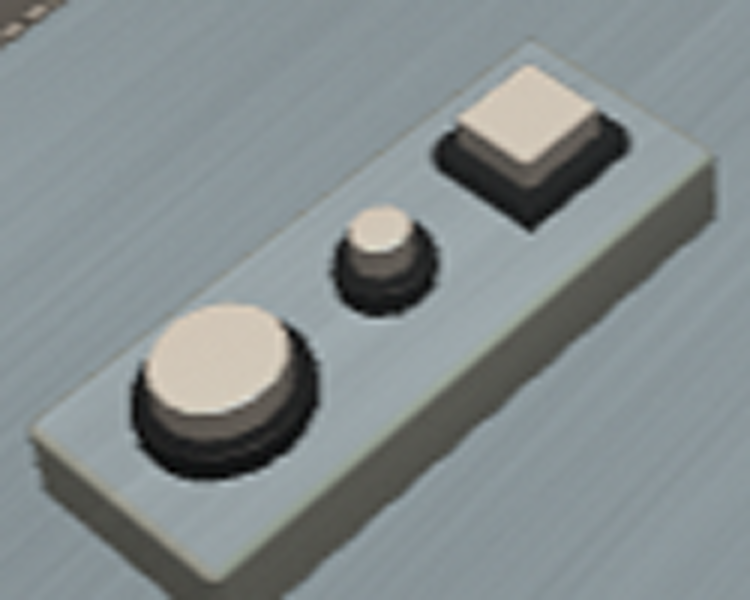

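View pics/c3.png

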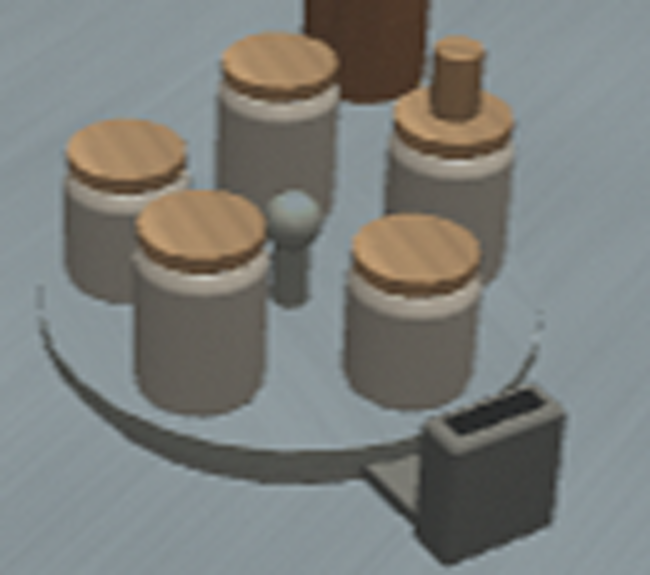

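Crops: keys and knob are now read to under a pixel. Next I intersect the rays with the known heights.

```bash
cat > h.py <<'E'
import numpy as np,cv2,pickle
def ray(f,uv):
    p=cv2.undistortPoints(np.array([[uv]],float),f["mtx"],None)[0,0]
    R=cv2.Rodrigues(np.array(f["rvec"],float))[0];t=np.array(f["tvec"]).ravel()
    return -R.T@t, R.T@np.array([*p,1])
def at(f,uv,z):
    o,d=ray(f,uv); return o+d*(z-o[2])/d[2]
E
python3 - <<'E'
from h import *
np.set_printoptions(precision=4,suppress=True)
S=pickle.load(open("pics/scene.pkl","rb"));D=pickle.load(open("pics/side.pkl","rb"))
P=dict(sq=((119,224),(528,115),.051),sm=((181,158),(380,229),.051),lg=((241,98),(218,360),.051),knob=((433,190),(459,48),.150),ball=((566,214),(294,218),.077),reader=((453,52),(494,410),.065))
for k,(a,b,z) in P.items():
    if k in("sq","sm","lg"): a=(350+(a[0]+.5)/6-.5,130+(a[1]+.5)/6-.5); b=(140+(b[0]+.5)/6-.5,325+(b[1]+.5)/6-.5)
    else: a=(255+(a[0]-359.5)/4.4-.5,208+(a[1]+.5)/4.5-.5); b=(275+(b[0]+.5)/5-.5,185+(b[1]+.5)/5-.5)
    # triangulate
    (o1,d1),(o2,d2)=ray(S,a),ray(D,b)
    X=np.linalg.lstsq(np.c_[d1,-d2],o2-o1,rcond=None)[0]
    print(k,at(S,a,z),at(D,b,z),"tri",(o1+X[0]*d1+o2+X[1]*d2)/2)
E
```

```text
sq [0.5083 0.2363 0.051 ] [0.5031 0.2412 0.051 ] tri [0.5063 0.2389 0.0473]
sm [0.5111 0.2944 0.051 ] [0.5079 0.2971 0.051 ] tri [0.5099 0.296  0.0488]
lg [0.5155 0.35   0.051 ] [0.5111 0.3545 0.051 ] tri [0.5139 0.3529 0.0476]
knob [ 0.489  -0.2202  0.15  ] [ 0.4841 -0.217   0.15  ] tri [ 0.4868 -0.2198  0.1478]
ball [ 0.5323 -0.1558  0.077 ] [ 0.5283 -0.1506  0.077 ] tri [ 0.5309 -0.1545  0.074 ]
reader [ 0.3965 -0.0941  0.065 ] [ 0.3901 -0.087   0.065 ] tri [ 0.3933 -0.0921  0.0604]
```

```bash
python3 -m inch '[[255,0.016,-0.012,-0.002,0,0,0],[255,0.046,-0.034,-0.005,0,0,0],[255,0.383,-0.286,-0.045,0,0,0],[255,0.383,-0.286,-0.045,0,0,0],[255,0.383,-0.286,-0.045,0,0,0],[255,0.383,-0.286,-0.045,0,0,0],[255,0.383,-0.286,-0.045,0,0,0],[255,0.383,-0.286,-0.045,0,0,0],[255,0.383,-0.286,-0.045,0,0,0],[255,0.383,-0.286,-0.045,0,0,0],[255,0.383,-0.286,-0.045,0,0,0],[255,0.383,-0.286,-0.045,0,0,0],[255,0.383,-0.286,-0.045,0,0,0],[255,0.383,-0.286,-0.045,0,0,0],[255,0.383,-0.286,-0.045,0,0,0],[255,0.383,-0.286,-0.045,0,0,0]]' 40
python3 - <<'E'
from station import r, viewer
import cv2,pickle
o=r.get_obs();f=viewer.grab_frame("wrist"); cv2.imwrite("pics/w0.png",f["pixels"]); pickle.dump((o,f),open("pics/w0.pkl","wb"))
print(o["eef_pos"],o["orientation"],o["joint_velocities"].max(),f["mtx"],f["hand_eye"])
E
```

```text
time_s: 1.43
eef_pos: [0.4792, -0.2223, 0.4491]
orientation: [[0.947, 0.321, -0.001], [0.321, -0.947, -0.0], [-0.001, -0.0, -1.0]]
contact_force: [-0.3, -0.9, 0.5]
gripper_width: 0.002
grip_force: 0.0
[ 0.47915052 -0.22228046  0.44912505] [[ 9.47096080e-01  3.20946920e-01 -1.44583408e-03]
 [ 3.20946854e-01 -9.47097163e-01 -2.83659466e-04]
 [-1.46038499e-03 -1.95383131e-04 -9.99998915e-01]] 0.015215868193100985 [[409.21751941   0.         324.08672607]
 [  0.         409.21751941 244.63732326]
 [  0.           0.           1.        ]] [[-4.49783074e-04 -9.46357275e-01 -3.23121813e-01  8.29860198e-02]
 [ 9.99999317e-01 -7.74319900e-04  8.75832245e-04  1.73794038e-04]
 [-1.07904987e-03 -3.23121199e-01  9.46356976e-01  3.04259058e-02]
 [ 0.00000000e+00  0.00000000e+00  0.00000000e+00  1.00000000e+00]]
```

View pics/w0.png

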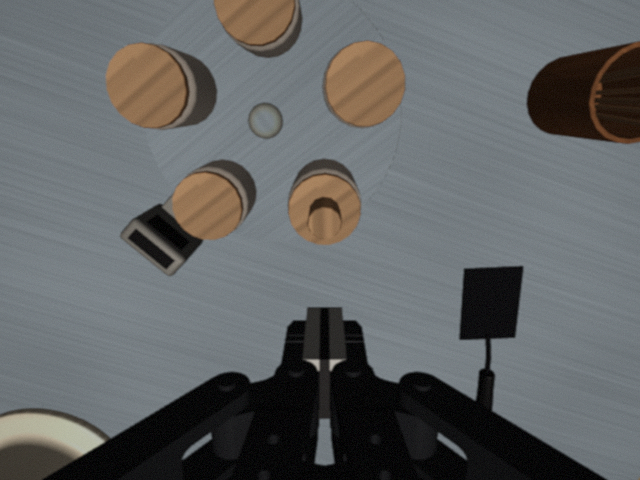

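The wrist view shows the ball at (265,120), the knob near (325,218) and the reader top around (150,250). I'll enlarge it to read it precisely.

```bash
python3 - <<'E'
import cv2
d=cv2.imread("pics/w0.png")[95:285,110:370]
cv2.imwrite("pics/c4.png",cv2.resize(d,None,fx=3,fy=3,interpolation=cv2.INTER_CUBIC))
E
```

```text
(no output)
```

View pics/c4.png

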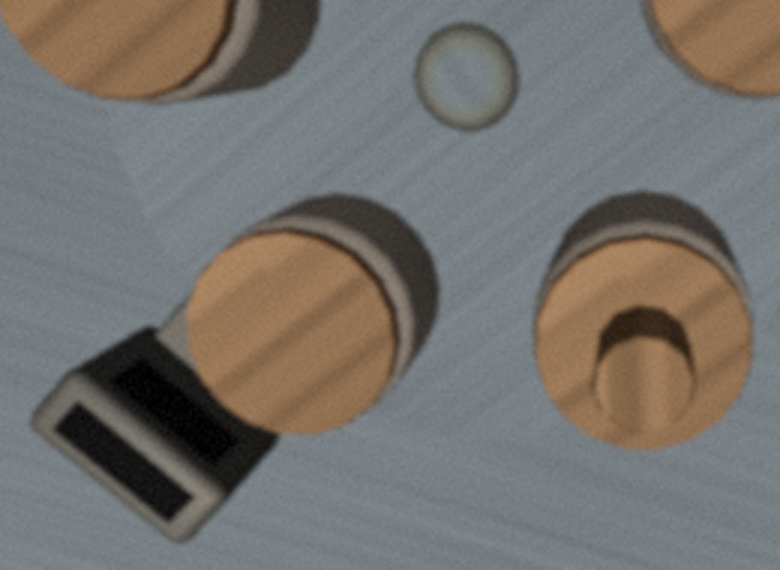

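```bash
cat >> h.py <<'E'
def wat(o,f,uv,z):
    T=np.eye(4);T[:3,:3]=o["orientation"];T[:3,3]=o["eef_pos"];T=T@f["hand_eye"]
    p=cv2.undistortPoints(np.array([[uv]],float),f["mtx"],None)[0,0]
    d=T[:3,:3]@np.array([*p,1]);c=T[:3,3]
    return c+d*(z-c[2])/d[2]
E
python3 - <<'E'
from h import *
np.set_printoptions(precision=4,suppress=True)
o,f=pickle.load(open("pics/w0.pkl","rb"))
g=lambda u,v,z:wat(o,f,(110+(u+.5)/3-.5,95+(v+.5)/3-.5),z)[:2]
b=g(467,76,.073);k=g(645,383,.15);l=g(643,343,.115);rd=g(130,458,.065);j=g(292,333,.1)
print("ball",b,"knob",k,"lid",l,"reader",rd,"jar",j)
a=lambda v:np.degrees(np.arctan2(v[1],v[0]))%360
for n,p in(("knob",k),("lid",l),("rd",rd),("jar",j)): print(n,np.hypot(*(p-b)),a(p-b))
e1=g(228,498,.065)-g(75,373,.065);e2=g(180,543,.065)-g(32,418,.065)
print(np.hypot(*e1),a(e1)-90,a(e2)-90)
E
```

```text
ball [ 0.5312 -0.155 ] knob [ 0.4859 -0.2208] lid [ 0.4863 -0.2202] reader [ 0.3903 -0.0875] jar [ 0.4555 -0.1322]
knob 0.07991796012587708 235.44164450618115
lid 0.07916104882620816 235.4621846034799
rd 0.156212527214469 154.40485358365697
jar 0.07903954527089206 163.25388589554325
0.057366781572450176 154.58964338261256 152.75216262910794
```

```bash
python3 -m inch '[[255,0.006,-0.015,0,0,0,0],[255,0.016,-0.04,0,0,0,0],[255,0.122,-0.3,0,0,0,0],[255,0.122,-0.3,0,0,0,0],[255,0.122,-0.3,0,0,0,0],[255,0.122,-0.3,0,0,0,0],[255,0.122,-0.3,0,0,0,0],[255,0.122,-0.3,0,0,0,0],[255,0.122,-0.3,0,0,0,0],[255,0.174,-0.428,0.09,0,0,0],[255,0.174,-0.428,0.09,0,0,0],[255,0.174,-0.428,0.09,0,0,0],[255,0.174,-0.428,0.09,0,0,0],[255,0.174,-0.428,0.185,0,0,0],[255,0.174,-0.428,0.185,0,0,0],[255,0.174,-0.428,0.185,0,0,0],[255,0.174,-0.428,0.195,0,0,0],[255,0.174,-0.428,0.195,0,0,0]]'
python3 - <<'E'
from station import r, viewer
import cv2,pickle
o=r.get_obs();f=viewer.grab_frame("wrist"); cv2.imwrite("pics/w1.png",f["pixels"]); pickle.dump((o,f),open("pics/w1.pkl","wb"))
E
```

```text
time_s: 2.98
eef_pos: [0.5068, 0.2389, 0.2535]
orientation: [[0.947, 0.321, -0.002], [0.321, -0.947, -0.001], [-0.003, 0.0, -1.0]]
contact_force: [-0.5, 0.9, 0.8]
gripper_width: -0.0
grip_force: 0.0
```

View pics/w1.png

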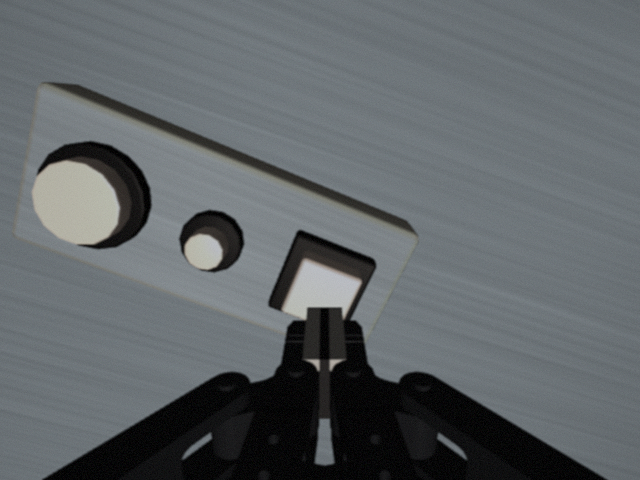

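The wrist view shows the small key top at (204,251) and the large one at (77,202). The square key is right under the tips.

```bash
python3 - <<'E'
from h import *
o,f=pickle.load(open("pics/w1.pkl","rb"))
s=wat(o,f,(204,251.5),.051);l=wat(o,f,(77,202),.051);print(s,l,2*s-l)
E
python3 -m inch '[[255,0,0,0.012,0,0,0],[255,0,0,0.022,0,0,0],[255,0,0,0.028,0,0,0],[255,0,0,0.032,0,0,0],[255,0,0,0.034,0,0,0],[255,0,0,0.034,0,0,0]]'
```

```text
[0.50912186 0.29584632 0.051     ] [0.51378662 0.35255483 0.051     ] [0.50445709 0.23913782 0.051     ]
time_s: 3.53
eef_pos: [0.5068, 0.2401, 0.2208]
orientation: [[0.947, 0.323, 0.0], [0.323, -0.947, -0.001], [0.0, 0.001, -1.0]]
contact_force: [0.4, -1.8, 3.7]
gripper_width: 0.003
grip_force: 1.8
```

```bash
python3 -m inch '[[255,0,0,0.002,0,0,0],[255,0,0,0.004,0,0,0],[255,0,0,0.005,0,0,0],[255,0,0,0.005,0,0,0],[255,0,0,0.005,0,0,0]]'
```

```text
time_s: 3.95
eef_pos: [0.5067, 0.2406, 0.2182]
orientation: [[0.946, 0.323, 0.002], [0.323, -0.946, -0.002], [0.001, 0.002, -1.0]]
contact_force: [-5.4, -6.6, 22.6]
gripper_width: 0.0
grip_force: 11.9
```

```bash
python3 -m inch '[[255,0,0,-0.01,0,0,0],[255,0,0,-0.035,0,0,0],[255,0,0,-0.035,0,0,0],[255,0,0,-0.035,0,0,0],[255,0.01,-0.025,-0.035,0,0,0],[255,0.021,-0.053,-0.035,0,0,0],[255,0.021,-0.053,-0.035,0,0,0],[255,0.021,-0.053,-0.035,0,0,0],[255,0.021,-0.053,-0.02,0,0,0],[255,0.021,-0.053,-0.012,0,0,0],[255,0.021,-0.053,-0.007,0,0,0],[255,0.021,-0.053,-0.004,0,0,0],[255,0.021,-0.053,-0.002,0,0,0],[255,0.021,-0.053,-0.001,0,0,0],[255,0.021,-0.053,-0.001,0,0,0],[255,0.021,-0.053,-0.001,0,0,0]]'
```

```text
time_s: 5.28
eef_pos: [0.5088, 0.2961, 0.2182]
orientation: [[0.947, 0.322, -0.001], [0.322, -0.947, -0.004], [-0.002, 0.004, -1.0]]
contact_force: [-7.1, -7.5, 21.4]
gripper_width: -0.005
grip_force: 10.7
```

```bash
python3 -m inch '[[255,0,0,-0.01,0,0,0],[255,0,0,-0.035,0,0,0],[255,0,0,-0.035,0,0,0],[255,0,0,-0.035,0,0,0],[255,0.011,-0.025,-0.035,0,0,0],[255,0.023,-0.052,-0.035,0,0,0],[255,0.023,-0.052,-0.035,0,0,0],[255,0.023,-0.052,-0.035,0,0,0],[255,0.023,-0.052,-0.02,0,0,0],[255,0.023,-0.052,-0.012,0,0,0],[255,0.023,-0.052,-0.007,0,0,0],[255,0.023,-0.052,-0.004,0,0,0],[255,0.023,-0.052,-0.002,0,0,0],[255,0.023,-0.052,0,0,0,0],[255,0.023,-0.052,0,0,0,0],[255,0.023,-0.052,0,0,0,0]]'
```

```text
time_s: 6.62
eef_pos: [0.514, 0.3525, 0.2183]
orientation: [[0.947, 0.322, -0.001], [0.322, -0.947, -0.004], [-0.002, 0.004, -1.0]]
contact_force: [-6.1, -8.2, 19.7]
gripper_width: 0.001
grip_force: 9.4
```

```bash
python3 -m inch '[[255,0,0,-0.01,0,0,0],[255,0,0,-0.035,0,0,0],[255,0,0,-0.2,0,0,0],[255,0,0,-0.2,0,0,0],[255,0,0,-0.2,0,0,0],[110,-0.211,0.534,-0.2,0,0,0],[110,-0.211,0.534,-0.2,0,0,0],[110,-0.211,0.534,-0.2,0,0,0],[110,-0.211,0.534,-0.2,0,0,0],[110,-0.211,0.534,-0.2,0,0,0],[110,-0.211,0.534,-0.2,0,0,0],[110,-0.211,0.534,-0.2,0,0,0],[110,-0.211,0.534,-0.2,0,0,0],[110,-0.211,0.534,-0.2,0,0,0],[110,-0.211,0.534,-0.2,0,0,0],[110,-0.211,0.534,-0.2,0,0,0],[110,-0.211,0.534,-0.2,0,0,0],[110,-0.211,0.534,-0.2,0,0,0],[110,-0.211,0.534,-0.2,0,0,0],[110,-0.211,0.534,-0.2,0,0,0]]'
python3 -m inch '[[110,0,0,0,0,0,0],[110,0,0,0,0,0,0],[110,0,0,0,0,0,0]]'
```

```text
time_s: 8.28
eef_pos: [0.4852, -0.2286, 0.4167]
orientation: [[0.95, 0.311, 0.0], [0.311, -0.95, -0.004], [-0.001, 0.004, -1.0]]
contact_force: [-0.4, -0.4, -0.0]
gripper_width: 0.568
grip_force: 0.0
time_s: 8.53
eef_pos: [0.4872, -0.2179, 0.4167]
orientation: [[0.946, 0.325, 0.0], [0.325, -0.946, 0.001], [0.0, -0.001, -1.0]]
contact_force: [-0.4, 0.0, -0.3]
gripper_width: 0.568
grip_force: 0.0
```

```bash
python3 -m inch '[[110,-0.002,0.002,0.015,0,0,0],[110,-0.002,0.002,0.05,0,0,0],[110,-0.002,0.002,0.09,0,0,0],[110,-0.002,0.002,0.11,0,0,0],[110,-0.002,0.002,0.12,0,0,0],[110,-0.002,0.002,0.125,0,0,0],[110,-0.002,0.002,0.125,0,0,0],[110,-0.002,0.002,0.125,0,0,0],[110,-0.002,0.002,0.125,0,0,0]]'
python3 -m inch '[[255,0,0,0,0,0,0],[255,0,0,0,0,0,0],[255,0,0,0,0,0,0],[255,0,0,0,0,0,0],[255,0,0,0,0,0,0],[255,0,0,0,0,0,0],[255,0,0,0,0,0,0],[255,0,0,0,0,0,0]]' 40
```

```text
time_s: 9.28
eef_pos: [0.4867, -0.222, 0.2934]
orientation: [[0.946, 0.323, 0.003], [0.323, -0.946, -0.001], [0.002, 0.002, -1.0]]
contact_force: [0.1, -0.1, -0.4]
gripper_width: 0.568
grip_force: 0.0
time_s: 9.95
eef_pos: [0.4865, -0.2217, 0.293]
orientation: [[0.946, 0.324, 0.002], [0.324, -0.946, -0.001], [0.002, 0.001, -1.0]]
contact_force: [-1.0, 1.7, 6.0]
gripper_width: 0.264
grip_force: 39.9
```

```bash
python3 - <<'E'
import numpy as np
a=np.radians(235.4-np.array([1,3,7,12,17,22,27,32,37,42,47,52,57,62,67,72,76,79,80.5,81]))
p=.08*np.c_[np.cos(a),np.sin(a)];p0=.08*np.array([np.cos(np.radians(235.4)),np.sin(np.radians(235.4))])
for d in p-p0: print(np.round([d@[.946,.324],d@[.324,-.946]],4))
E
```

```text
[-0.0008 -0.0011]
[-0.0024 -0.0034]
[-0.0053 -0.0082]
[-0.0085 -0.0144]
[-0.0111 -0.0209]
[-0.0131 -0.0276]
[-0.0146 -0.0344]
[-0.0154 -0.0413]
[-0.0157 -0.0483]
[-0.0153 -0.0553]
[-0.0143 -0.0622]
[-0.0128 -0.069 ]
[-0.0106 -0.0756]
[-0.0079 -0.082 ]
[-0.0046 -0.0882]
[-0.0008 -0.094 ]
[ 0.0026 -0.0985]
[ 0.0053 -0.1016]
[ 0.0068 -0.1032]
[ 0.0073 -0.1037]
```

```bash
python3 -m inch '[[255,-0.0008,-0.0011,0,0,0,0],[255,-0.0024,-0.0034,0,0,0,0],[255,-0.0053,-0.0082,0,0,0,0],[255,-0.0085,-0.0144,0,0,0,0],[255,-0.0111,-0.0209,0,0,0,0],[255,-0.0131,-0.0276,0,0,0,0],[255,-0.0146,-0.0344,0,0,0,0],[255,-0.0154,-0.0413,0,0,0,0],[255,-0.0157,-0.0483,0,0,0,0],[255,-0.0153,-0.0553,0,0,0,0],[255,-0.0143,-0.0622,0,0,0,0],[255,-0.0128,-0.069,0,0,0,0],[255,-0.0106,-0.0756,0,0,0,0],[255,-0.0079,-0.082,0,0,0,0],[255,-0.0046,-0.0882,0,0,0,0],[255,-0.0008,-0.094,0,0,0,0],[255,0.0026,-0.0985,0,0,0,0],[255,0.0053,-0.1016,0,0,0,0],[255,0.0068,-0.1032,0,0,0,0],[255,0.0073,-0.1037,0,0,0,0]]'
python3 -m inch '[[255,0,0,0,0,0,0],[255,0,0,0,0,0,0],[255,0,0,0,0,0,0],[255,0,0,0,0,0,0]]'
python3 - <<'E'
from station import r, viewer
import cv2,numpy as np,pickle
im=[]
o=r.get_obs()
for n in("wrist","side"):
    f=viewer.grab_frame(n); pickle.dump((o,f),open(f"pics/{n}2.pkl","wb")); cv2.imwrite(f"pics/{n}2.png",f["pixels"]); im.append(f["pixels"])
a=cv2.resize(im[0][0:480,0:480],(400,400),interpolation=cv2.INTER_CUBIC)
b=cv2.resize(im[1][165:305,270:410],(400,400),interpolation=cv2.INTER_CUBIC)
cv2.imwrite("pics/c5.png",np.hstack([a,b]))
E
```

```text
time_s: 11.62
eef_pos: [0.4582, -0.1226, 0.2917]
orientation: [[0.947, 0.321, -0.002], [0.321, -0.947, -0.002], [-0.003, 0.001, -1.0]]
contact_force: [-4.4, -3.2, 4.9]
gripper_width: 0.267
grip_force: 41.8
time_s: 11.95
eef_pos: [0.4582, -0.1226, 0.2917]
orientation: [[0.947, 0.321, -0.002], [0.321, -0.947, -0.001], [-0.003, 0.0, -1.0]]
contact_force: [-4.2, -4.0, 6.5]
gripper_width: 0.27
grip_force: 41.9
```

View pics/c5.png

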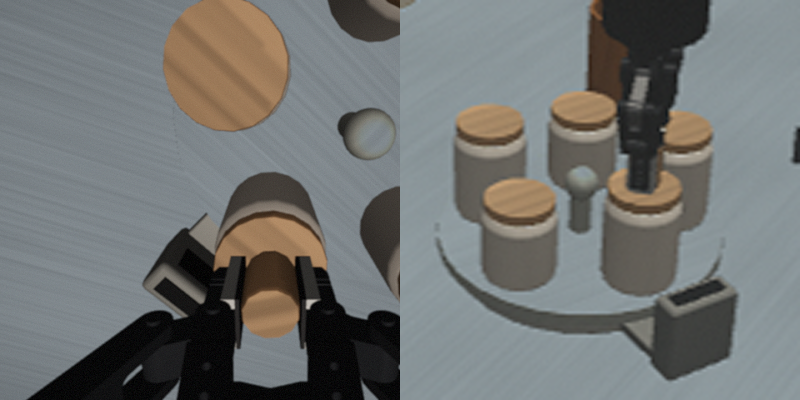

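The jar is nearly at the front. The lid at left-image (226,64) is the low jar, almost straight under the camera, so it's a good gauge of the table angle. I'll fit it numerically, with the ball as the axis check.

```bash
python3 - <<'E'
from h import *
np.set_printoptions(precision=4,suppress=True)
a=lambda v:np.degrees(np.arctan2(v[1],v[0]))%360
def lids(o,f,zs):
    h=cv2.cvtColor(f["pixels"],cv2.COLOR_BGR2HSV)
    m=((h[...,0]<22)&(h[...,1]>80)&(h[...,2]>60)).astype(np.uint8)
    m=cv2.morphologyEx(m,cv2.MORPH_OPEN,np.ones((5,5)))
    n,_,st,c=cv2.connectedComponentsWithStats(m)
    for i in range(1,n):
        if st[i,4]>800:
            for z in zs:
                p=wat(o,f,c[i],z)[:2]; v=p-[.5312,-.155]
                print(st[i],c[i],z,p,np.hypot(*v),a(v))
for n in("w0","wrist2"):
    print(n);lids(*pickle.load(open(f"pics/{n}.pkl","rb")),(.1,.115))
o,f=pickle.load(open("pics/wrist2.pkl","rb"))
print("ball",wat(o,f,(369/.8333,133/.8333),.073),"knob",wat(o,f,(272/.8333,311/.8333),.15))
w=wat(o,f,(226/.8333,64/.8333),.1)[:2];print(w,a(w-[.5312,-.155]))
E
```

```text
w0
[ 214    0   81   46 2894] [255.3473  18.9744] 0.1 [ 0.5955 -0.1331] 0.06789052608844572 18.78628052385188
[ 214    0   81   46 2894] [255.3473  18.9744] 0.115 [ 0.5937 -0.1361] 0.06529668144287354 16.83593366483262
[ 325   41   79   85 5283] [364.3949  83.2317] 0.1 [ 0.5809 -0.2191] 0.08112888323388014 307.7486889612674
[ 325   41   79   85 5283] [364.3949  83.2317] 0.115 [ 0.5798 -0.2181] 0.0795944471377353 307.61344786853107
[ 107   43   80   85 5336] [146.5583  85.0337] 0.1 [ 0.529  -0.0698] 0.08519559380914979 91.44633052770115
[ 107   43   80   85 5336] [146.5583  85.0337] 0.115 [ 0.5304 -0.0758] 0.0792404251958698 90.57749763541291
[ 173  172   70   67 3738] [206.8884 205.2718] 0.1 [ 0.4558 -0.1321] 0.07878839689967186 163.06865150482383
[ 173  172   70   67 3738] [206.8884 205.2718] 0.115 [ 0.4606 -0.1351] 0.07333754265555192 164.22068578114207
[ 289  174   71   70 3771] [323.9692 208.634 ] 0.1 [ 0.4831 -0.2213] 0.081898003017471 234.02959623064714
[ 289  174   71   70 3771] [323.9692 208.634 ] 0.115 [ 0.4866 -0.2201] 0.07889195173459097 235.5846460158889
wrist2
[  196    
[... 495 characters left out ...]
 -0.1209] 0.07397506652850118 152.5246417051705
[ 256  254  136   69 5776] [324.8573 288.2865] 0.115 [ 0.4722 -0.1186] 0.0693391775068066 148.30292830300758
[  483   278   136   120 12338] [550.687  338.9758] 0.1 [ 0.4744 -0.2258] 0.09076036477500099 231.26777000156707
[  483   278   136   120 12338] [550.687  338.9758] 0.115 [ 0.4802 -0.2137] 0.07776322265023927 229.04044902614194
[ 290  312   70   93 4044] [324.0606 367.3971] 0.1 [ 0.4273 -0.1335] 0.10614110804609522 168.29703190838757
[ 290  312   70   93 4044] [324.0606 367.3971] 0.115 [ 0.4375 -0.13  ] 0.09701064404668498 165.06245303350823
ball [ 0.5315 -0.1551  0.073 ] knob [ 0.4594 -0.1233  0.15  ]
[ 0.5395 -0.0751] 84.06555648914382
```

```bash
python3 -m inch '[[255,0.0005,-0.0006,0,0,0,0],[255,0.001,-0.0012,0,0,0,0],[255,0.0016,-0.0018,0,0,0,0],[255,0.0016,-0.0018,0,0,0,0],[255,0.0016,-0.0018,0,0,0,0],[255,0.0016,-0.0018,0,0,0,0]]'
python3 - <<'E'
from station import r, viewer
from h import *
a=lambda v:np.degrees(np.arctan2(v[1],v[0]))%360
o=r.get_obs();f=viewer.grab_frame("wrist")
pickle.dump((o,f),open("pics/wrist3.pkl","wb"))
h=cv2.cvtColor(f["pixels"],cv2.COLOR_BGR2HSV)
m=((h[...,0]<22)&(h[...,1]>80)&(h[...,2]>60)).astype(np.uint8)
m=cv2.morphologyEx(m,cv2.MORPH_OPEN,np.ones((5,5)))
n,_,st,c=cv2.connectedComponentsWithStats(m)
for i in range(1,n):
    if st[i,4]>10000:print(c[i],a(wat(o,f,c[i],.1)[:2]-[.5312,-.155]),a(wat(o,f,c[i],.115)[:2]-[.5312,-.155]))
d=f["pixels"][230:400,140:330]
w0=cv2.imread("pics/w0.png")[210:290,110:220]
cv2.imwrite("pics/c6.png",np.hstack([cv2.resize(d,(447,400),interpolation=cv2.INTER_CUBIC),cv2.resize(w0,(350,400))]))
E
```

```text
time_s: 12.55
eef_pos: [0.4588, -0.1215, 0.2917]
orientation: [[0.948, 0.319, -0.003], [0.319, -0.948, -0.003], [-0.004, 0.001, -1.0]]
contact_force: [-5.2, -6.4, 6.6]
gripper_width: 0.27
grip_force: 42.0
[273.03596319  76.17609193] 83.48063287769014 83.52521481733261
[550.01142671 340.62895854] 230.642906407123 228.3668623013856
```

View pics/c6.png

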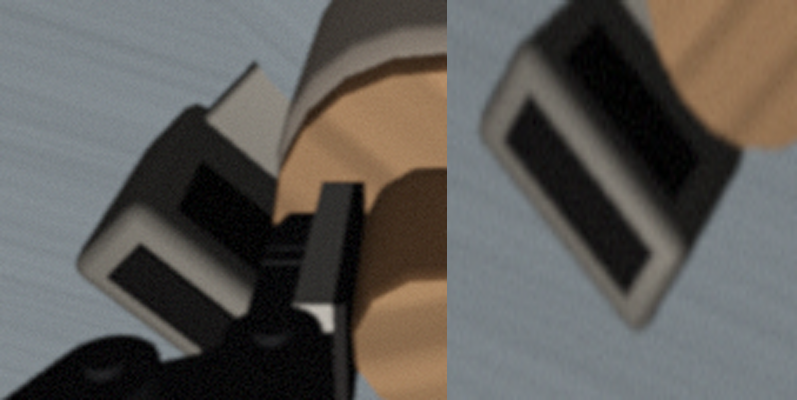

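The reader's front direction is about 154.3°, and the jar is now at about 155.5°. It lags because of twist friction in the pads, so I'll nudge on clockwise with a small matching tool turn.

```bash
cat > m.py <<'E'
from station import r, viewer
from h import *
a=lambda v:np.degrees(np.arctan2(v[1],v[0]))%360
o=r.get_obs();f=viewer.grab_frame("wrist")
h=cv2.cvtColor(f["pixels"],cv2.COLOR_BGR2HSV)
m=((h[...,0]<22)&(h[...,1]>80)&(h[...,2]>60)).astype(np.uint8)
m=cv2.morphologyEx(m,cv2.MORPH_OPEN,np.ones((5,5)))
n,_,st,c=cv2.connectedComponentsWithStats(m)
for i in range(1,n):
    if st[i,4]>10000:print(c[i],a(wat(o,f,c[i],.1)[:2]-[.5312,-.155]),a(wat(o,f,c[i],.115)[:2]-[.5312,-.155]))
E
python3 -m inch '[[255,0.0003,-0.0003,0,0,0,1],[255,0.0007,-0.0008,0,0,0,2],[255,0.001,-0.0011,0,0,0,3],[255,0.001,-0.0011,0,0,0,4],[255,0.001,-0.0011,0,0,0,4],[255,0.001,-0.0011,0,0,0,4]]'; python3 m.py
```

```text
time_s: 13.1
eef_pos: [0.4602, -0.1181, 0.2917]
orientation: [[0.967, 0.256, -0.001], [0.256, -0.967, -0.0], [-0.001, 0.0, -1.0]]
contact_force: [-4.1, -1.9, 5.7]
gripper_width: 0.266
grip_force: 41.9
[269.83428419  77.00063983] 80.4285984228255 80.46302957895912
[551.04557576 338.30545455] 227.59281222763846 225.38417164370532
```

```bash
python3 -m inch '[[255,-0.0005,0.0006,0,0,0,-0.6],[255,-0.001,0.0012,0,0,0,-1.2],[255,-0.0016,0.0018,0,0,0,-1.8],[255,-0.0016,0.0018,0,0,0,-1.8],[255,-0.0016,0.0018,0,0,0,-1.8],[255,-0.0016,0.0018,0,0,0,-1.8]]'; python3 m.py
```

```text
time_s: 13.65
eef_pos: [0.4591, -0.1204, 0.2917]
orientation: [[0.958, 0.286, -0.001], [0.286, -0.958, -0.001], [-0.001, 0.0, -1.0]]
contact_force: [-3.7, -2.0, 5.6]
gripper_width: 0.269
grip_force: 41.9
[269.67946462  77.04122007] 82.25974804669457 82.29113659041359
[551.05182311 338.15474169] 229.4392572332031 227.23500659049168
```

```bash
python3 -m inch '[[255,0,0,0,0,0,0],[255,0,0,0,0,0,0],[255,0,0,0,0,0,0],[255,0,0,0,0,0,0],[255,0,0,0,0,0,0],[255,0,0,0,0,0,0]]'; python3 m.py; python3 -c "from station import workorder; print(workorder.close_job())"
```

```text
time_s: 14.2
eef_pos: [0.4591, -0.1204, 0.2917]
orientation: [[0.958, 0.286, -0.001], [0.286, -0.958, -0.0], [-0.001, 0.0, -1.0]]
contact_force: [-3.5, -2.2, 6.0]
gripper_width: 0.268
grip_force: 41.9
[269.66762651  77.0199968 ] 82.27011714989037 82.30138468188225
[551.01251211 338.1279464 ] 229.411909706429 227.20213804907837
the job is handed in; nothing more can be done
None
```

I pressed the square, small and large keys fully down in that order, then turned the knobbed jar to face the reader (within about 1° by the camera). I handed in at 14.2 s, still gripping the knob and holding still; no verdict came back.

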